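Set the engraver's sine plate to 20 degrees on gauge blocks

TASK

Set the sine plate to 20 degrees: swing the plate well up out of the way, stack the two gauge blocks that give this angle (lying flat, square and centred on the bright patch of the base, one on the other), then lower the plate gently until its roller really rests on the stack, and let go. Press the roller on only lightly (well under 25 N), and leave the third block and the other bench things where they lie.

Things in the scene. Friction and masses are not known exactly. Their poses are not given: they have to be found in the camera images.
- base: dark steel base of the sine plate, fixed, 90 (x) x 170 (y) x 24 mm (z); origin at the centre of its underside, on the bench. Its top is flat at z = 24 mm. The hinge axis is parallel to its x axis, at y = +60, z = 34 mm; two cheeks at the hinge end rise to 46 mm. The free end of the plate is at its -y end.
- seat (a point): centre of the bright patch (44 x 28 mm, long side along the base's x) on the base's top face, at (0, -34, 24) mm in the base's frame, axes as the base's: the stack belongs here, its long side along x. It lies right under the roller at 20 degrees, and is open from above when the tilt is over about 1.35.
- plate (a joint): tilt in rad of the hinged steel plate (72 x 116 x 10 mm, underside 4 mm above the hinge axis; a brass blank and clamps on top rise to 23 mm above the axis): 0 flat, 1.55 fully swung up; starts at 0 to 0.1. The hinge is stiff: the plate stays where it is left at any angle; at the pin some 9 to 15 N lift it and 4 to 9 N push it down.
- roller (a point): steel roller under the plate's free end, 20 mm diameter, 72 mm long, fixed to the plate 100 mm from the hinge axis; the point is on its axis at mid length, x along it (as the base's x). In the base's frame it is at (0, 60 - 100 cos(tilt), 34 + 100 sin(tilt)) mm. At tilt 0 its underside is level with the base's top, so sin(tilt) = stack height / 100 mm.
- pin (a point): on the axis of the 14 mm round pin that continues the roller out of the plate's +x side: the lifting handle. The pin is free from x = 36 to 102 mm along the roller's axis; this point is at x = 75. It can be pinched from above across the base's y direction and turns between the fingers as the plate swings. Below it is only the bench, 34 mm down at tilt 0.
- block12: steel gauge block 40 (x) x 24 (y) x 12 mm tall, 90 g; origin at the centre of its underside, z up. It starts on the grey pad (4 mm thick), in a row with the other two blocks, the order changing; rows run along the blocks' long sides, at least 25 mm free beside each.
- block22: as block12 but 22 mm tall, 165 g
- block30: as block12 but 30 mm tall, 225 g
- bangle: brass bangle 64 mm across, 12 mm high, lying on the grey pad; bystander, origin at the centre of its underside
- punch: dark steel dapping punch, 24 mm across, 34 mm tall, on the grey pad; bystander, origin at the centre of its underside
- hammer: hammer, 240 mm long, lying on the bench to the left; bystander
- graver: wood-handled graver, 150 mm long, lying on the bench at the back; bystander
- jar: amber jar 56 mm across, 60 mm tall, on the bench; bystander, origin at the centre of its underside

How it is judged:
By the outcome, as a careful person would: the job done as asked, in the order asked, and still so for the second after the job is handed in, with the robot touching nothing.
It also fails if it takes over 72 s, if anything falls off the work surface, if the arm or the gripper's body presses on something with over 40 N, if the wrist force passes 120 N, or if a joint passes its speed limit or range.

ROBOT

A 6-joint arm with a two-finger parallel gripper is mounted at the origin on the work surface. World frame = base frame: x ahead of the robot, y to its left, z up, the work surface at z = 0. Lengths are in mm, angles in rad, forces in N, time in s.
With the tool pointing down it reaches from about 350 to 950 mm from the base axis. Payload 17.4 kg.
Tool frame: the origin (TCP) lies between the finger pads; the fingertips stand 19 mm ahead of it and the grasp point (between the pads) is the TCP; z points along the fingers, y is the line along which they close (so a half turn about z gives the same grasp; the last joint's range is limited). The gripper opens to 93 mm and grips with 3 to 60 N. Pads are 15 mm wide; open, the fingers measure 128 mm over their backs; the gripper's body (75 mm by 188 mm) begins 65 mm behind the grasp point.
Start: joints at [-1.337, 0.116, 1.442, -0, 1.584, -0.038], TCP at [181.205, -650.229, 237.646] pointing down, gripper open.
Joint ranges: [-2.83, 2.83], [-0.83, 2.19], [0.07, 2.5], [-1.14, 4.28], [0.01, 3], [-2.97, 2.97]. Speed limits (rad/s): [1.89, 1.89, 2.22, 3.14, 3.14, 3.14].

INTERFACE

Orientations are given as a unit quaternion [w, x, y, z].
In Python, from plant import env gives the robot as it stands.
- The arm moves only by the shell command python3 -m crank 'ROWS' [OPENING]. ROWS is JSON, a list of rows, each an object with "travel": the shift along the tool's x, y, z in cm, a list of three; "roll": the turn about the tool's z in rad. A call has 1 to 8 rows; each row shifts and turns the commanded pose from where the row before left it, along the tool's axes as they then stand; what a row does not reach is not made up. A row lasts 1/8 s, in which the tool goes at most 62.5 mm and 10.7 degrees, less where a joint would pass 70% of its speed; a pose out of reach is approached as far as the arm can. A call with a gripper value outside its range is refused whole. OPENING is the closure, from -1 (fully open) to 1 (shut), set as the call begins (- or left out, the last holds). The fingers move at their own pace and stop on an object; the grip force is fixed at half the most. Time passes only in rows, so rows that do not move let the fingers close. It gives the time, the measured TCP pose, the force, the opening and the grip force at its end, in the units of the state.
- env.state(): the state, without advancing time (a new reading comes with each control period).
- env.grab_frame(name): name is "scene" or "top" or "wrist"; returns a dict with "pixels" (480x640x3 uint8, blue, green, red), "fov_y" (degrees; the focal length in pixels is half the picture's height over the tangent of half this angle, whatever the lens; pixels are square), "cx", "cy" (the principal point, pixels), "R" (3x3) and "t" (3): a world point X has camera coordinates R X + t. Camera axes: x right, y down, z forward; pixel columns grow to the right and rows downward; lengths in mm; the calibration is good to about 2 mm. A picture is of the moment at which its call begins. There is no depth.
- env.hand_in(): hands the job in; it is judged then, once.
The state is a dict: "t": time; "q": joint angles; "joint_vel": joint speeds; "effort": joint torques, N m; "tcp_pos": TCP position; "eef_rot": TCP orientation; "ft_force": force on the tool from outside, world axes, zero at the start; "ft_torque": the same for the moment, N m; "grip_width": finger opening in mm; "finger_force": force on a finger pad.
Only numpy, scipy, OpenCV 4.12 (cv2) and the standard library are available. Lean on these libraries where they do the work, as an engineer would, in place of code of your own. Each camera call takes 0.05 s, during which the arm holds its last target. There are 200 camera calls.

## Working session

There is one attempt and no reset: what is moved stays moved. The work goes in short steps, Python scripts to look and compute and a shell command to move; the robot and the scene stay as the last step left them, time stands still between calls to the robot, and variables do not carry over. Pictures are saved under pics/ and viewed, at most 10 in all, crops included, and the job is handed in when it is done.

```bash
mkdir -p pics; ls; cat > h.py <<'E'
import numpy as np, cv2
from plant import env
def cam(n,save=None):
    f=env.grab_frame(n); f['R']=np.array(f['R']); f['t']=np.array(f['t'])
    f['f']=240/np.tan(np.radians(f['fov_y'])/2)
    if save: cv2.imwrite('pics/'+save,f['pixels'])
    return f
def ray(f,uv):
    d=f['R'].T@np.array([(uv[0]-f['cx'])/f['f'],(uv[1]-f['cy'])/f['f'],1.]); return -f['R'].T@f['t'], d/np.linalg.norm(d)
def onz(f,uv,z):
    c,d=ray(f,uv); return c+d*(z-c[2])/d[2]
def tri(*fu):
    A=0;b=0
    for f,uv in fu:
        c,d=ray(f,uv);P=np.eye(3)-np.outer(d,d);A=A+P;b=b+P@c
    return np.linalg.solve(A,b)
def proj(f,X):
    p=f['R']@np.array(X,float)+f['t']; return p[:2]/p[2]*f['f']+[f['cx'],f['cy']]
E
python3 - <<'E'
from h import *
for n in('top','scene'):
    f=cam(n,n+'1.png'); print(n,f['fov_y'],f['cx'],f['cy'],(-f['R'].T@f['t']).round(),f['R'].round(2).tolist())
print(env.state())
E
```

```text
pics
top 43.12814445761872 311.88800683241743 238.03681462093945 [ 371.   72. 1573.] [[-0.02, -1.0, -0.0], [-0.99, 0.02, -0.16], [0.16, -0.0, -0.99]]
scene 50.07914676802119 318.0703126884123 234.18522959629752 [1050. -174.  917.] [[0.51, 0.86, -0.0], [0.74, -0.44, -0.5], [-0.43, 0.25, -0.86]]
{'t': 0.1, 'q': array([-1.33679983e+00,  1.16406080e-01,  1.44216590e+00, -2.61956733e-05,
        1.58398949e+00, -3.77747137e-02]), 'joint_vel': array([-0.00024691, -0.00071124, -0.00215519,  0.00010773,  0.00100604,
       -0.00015395]), 'effort': array([ 1.49169533e-03, -7.22894740e+01, -6.23869085e+01,  7.83237023e-02,
        2.27685022e-02, -3.97146380e-05]), 'tcp_pos': array([ 181.16085777, -650.07625834,  237.02075163]), 'eef_rot': array([-4.80793368e-04,  9.90781655e-01,  1.35467623e-01, -6.04830684e-05]), 'ft_force': array([ 0.05560921, -0.25856916, -0.09826086]), 'ft_torque': array([-0.00710023,  0.03773401, -0.04620242]), 'finger_force': 0.0, 'grip_width': 93.38806140377409}
```

View pics/top1.png

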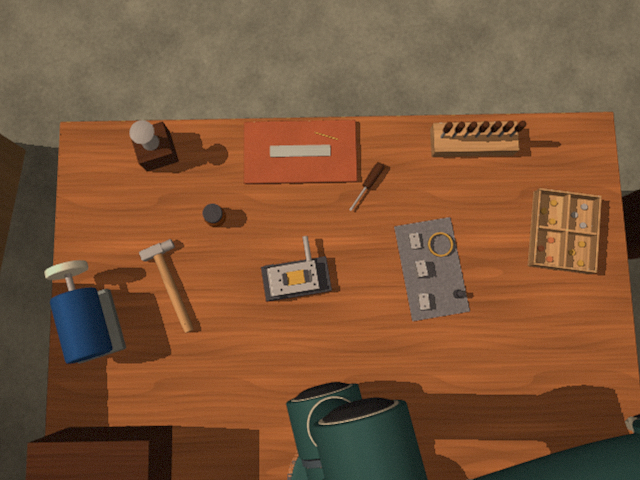

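View pics/scene1.png

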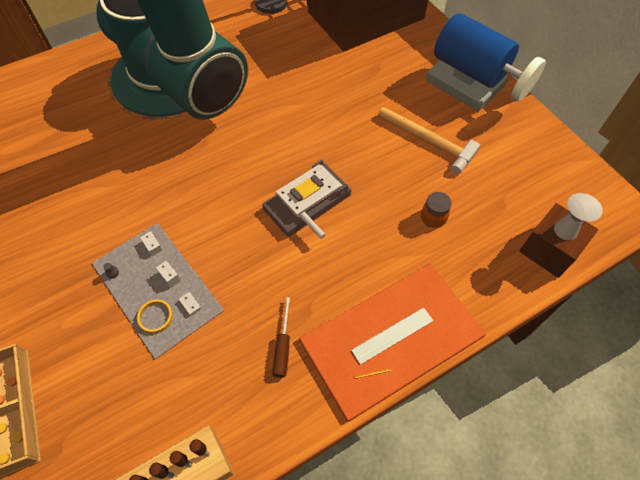

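Top: plate centre (295,279), with pin tip at (306,237) and hinge on the left. The pad holds blocks at (415,241), (421,269) and (424,302), bangle (441,244), and punch (460,294). Scene: blocks at (149,241), (166,271) and (188,302), with pin tip (321,234).

```bash
python3 - <<'E'
from h import *
T=cam('top');S=cam('scene');W=cam('wrist')
for n,a,b in(('b1',(415,241),(188,302)),('b2',(421,269),(166,271)),('b3',(424,302),(149,241)),('plate',(295,278),(307,187)),('pintip',(306,237),(321,234)),('punch',(460,294),(110,271)),('jar',(213,215),(437,205))):
    print(n,tri((T,a),(S,b)).round())
s=env.state();import scipy.spatial.transform as st
R=st.Rotation.from_quat(s['eef_rot'],scalar_first=True).as_matrix();print(R.round(3))
print('cam in tool',(R.T@(-W['R'].T@W['t']-s['tcp_pos'])).round(1),(W['R']@R).round(2),W['fov_y'])
E
```

```text
b1 [ 603. -195.   20.]
b2 [ 529. -205.   32.]
b3 [ 445. -210.   25.]
plate [510. 116.  56.]
pintip [615.  87.  45.]
punch [ 465. -302.   18.]
jar [676. 325.  46.]
[[ 0.963  0.268 -0.   ]
 [ 0.268 -0.963  0.001]
 [ 0.    -0.001 -1.   ]]
cam in tool [  66.4   -0.6 -147.2] [[ 0.    1.    0.  ]
 [-0.97  0.   -0.25]
 [-0.25 -0.    0.97]] 62.32433839069957
```

```bash
python3 -m crank '[{"travel":[4.6,-3.3,-0.6]},{"travel":[4.6,-3.3,-0.6]},{"travel":[4.6,-3.3,-0.6]},{"travel":[4.6,-3.3,-0.6]},{"travel":[4.6,-3.3,-0.6]},{"travel":[4.6,-3.3,-0.6]},{"travel":[4.6,-3.3,-0.6]},{"travel":[4.6,-3.3,-0.6]}]'
python3 -m crank '[{"travel":[4.6,-3.3,-0.6]},{"travel":[4.6,-3.3,-0.6]},{"roll":0.09},{"roll":0.09},{},{}]'
python3 - <<'E'
from h import *
cam('wrist','w1.png')
E
```

```text
validation failed for argument at $[0]...
validation failed for argument at $[0]...
```

View pics/w1.png

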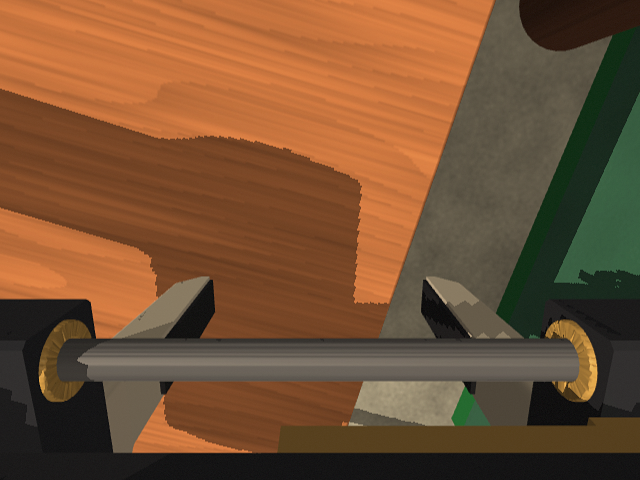

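The wrist view still shows the start spot: bench, with the fingers across the lower part. The rows must carry both keys.

```bash
python3 -m crank '[{"travel":[3.7,-4.1,-0.7],"roll":0},{"travel":[3.7,-4.1,-0.7],"roll":0},{"travel":[3.7,-4.1,-0.7],"roll":0},{"travel":[3.7,-4.1,-0.7],"roll":0},{"travel":[3.7,-4.1,-0.7],"roll":0},{"travel":[3.7,-4.1,-0.7],"roll":0},{"travel":[3.7,-4.1,-0.7],"roll":0},{"travel":[3.7,-4.1,-0.7],"roll":0}]'
python3 -m crank '[{"travel":[3.7,-4.1,-0.7],"roll":0},{"travel":[0,0,0],"roll":0.09},{"travel":[0,0,0],"roll":0.09},{"travel":[0,0,0],"roll":0}]'
python3 - <<'E'
from h import *
f=cam('wrist','w2.png'); np.savez('w2.npz',**{k:f[k] for k in('pixels','R','t','f','cx','cy')})
E
```

```text
t: 1.3
tcp_pos: [378.6, -253.1, 294.1]
eef_rot: [0.0, 0.991, 0.135, 0.0]
ft_force: [0.7, -0.7, -0.3]
grip_width: 92.9
finger_force: 0.0
t: 1.8
tcp_pos: [402.9, -205.2, 300.7]
eef_rot: [0.0, 0.999, 0.046, 0.0]
ft_force: [0.1, -0.2, -0.0]
grip_width: 93.1
finger_force: 0.0
```

View pics/w2.png

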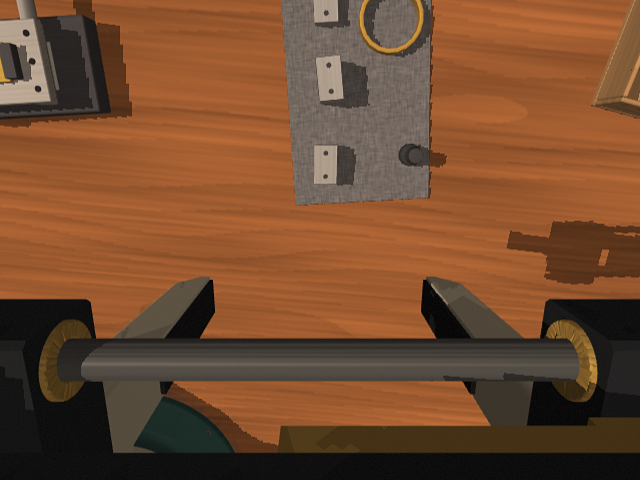

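Wrist view: block tops near (326,163), (330,77) and (327,10, cut off). The punch is at (411,155), and part of the base shows top left.

```bash
python3 -m crank '[{"travel":[4.5,0,0],"roll":0},{"travel":[4.5,0,0],"roll":0},{"travel":[0,0,0],"roll":0},{"travel":[0,0,0],"roll":0}]'
cat >> h.py <<'E'
def keep(name):
    f=cam('wrist',name+'.png'); np.savez(name+'.npz',**{k:f[k] for k in('pixels','R','t','f','cx','cy')}); return f
def load(name):
    d=np.load(name+'.npz'); return {k:d[k] for k in d}
def rects(f,lo,hi,amin=200,amax=9000,rows=290):
    hsv=cv2.cvtColor(f['pixels'],cv2.COLOR_BGR2HSV); m=cv2.inRange(hsv,lo,hi); m[rows:]=0
    m=cv2.morphologyEx(m,cv2.MORPH_CLOSE,np.ones((5,5))); m=cv2.morphologyEx(m,cv2.MORPH_OPEN,np.ones((5,5)))
    out=[]
    for c in cv2.findContours(m,0,1)[0]:
        a=cv2.contourArea(c)
        if amin<a<amax: out.append((cv2.minAreaRect(c),a))
    return m,out
E
python3 - <<'E'
from h import *
f=keep('w3'); g=load('w2')
for n,F in(('w2',g),('w3',f)):
    hsv=cv2.cvtColor(F['pixels'],cv2.COLOR_BGR2HSV)
    m,o=rects(F,(0,0,140),(179,70,255))
    for r,a in o: print(n,np.round(r[0],1),np.round(r[1],1),round(r[2],1),a)
    cv2.imwrite(f'pics/m_{n}.png',m)
print([hsv0.tolist() for hsv0 in cv2.cvtColor(g['pixels'],cv2.COLOR_BGR2HSV)[[163,163,77,170],[322,300,335,333]]])
E
```

```text
t: 2.35
tcp_pos: [492.2, -197.3, 300.5]
eef_rot: [-0.0, 0.999, 0.046, -0.0]
ft_force: [-0.2, 0.4, 0.7]
grip_width: 92.8
finger_force: 0.0
w2 [325.  164.5] [37. 22.] 90.0 806.5
w2 [329.3  77.5] [43.8 24.2] 84.6 986.0
w2 [325.5  10.5] [21. 23.] 90.0 475.0
w2 [24.  51.5] [ 48. 103.] 0.0 2296.5
w3 [324.5 247. ] [34. 21.] 90.0 698.5
w3 [328.5 170.8] [38.9 22.8] 84.3 824.5
w3 [324.4  95.6] [40.9 22.8] 87.6 874.5
w3 [ 28. 123.] [146.2  63.3] 87.1 2876.5
[[15, 51, 174], [12, 42, 104], [15, 48, 174], [14, 52, 166]]
```

View pics/w3.png

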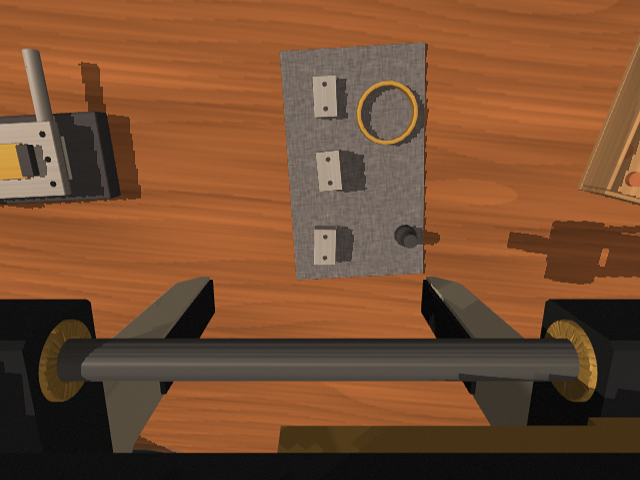

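w3 shows all three blocks at (324,96), (328,171) and (324,247). The base end and pin are on the left, with the pin tip at (31,52).

```bash
python3 - <<'E'
from h import *
f=load('w3'); g=load('w2')
def sharp(F,box):
    # sub-pixel area centroid & corners of top face by threshold on brightness
    m,o=rects(F,(0,0,140),(179,70,255)); return o
_,A=rects(g,(0,0,140),(179,70,255)); _,B=rects(f,(0,0,140),(179,70,255))
for i,n in((0,'b3'),(1,'b2')):
    print(n,tri((g,A[i][0][0]),(f,B[i][0][0])).round(1))
T=cam('top');S=cam('scene')
for F,name in((T,'T'),(S,'S')):
    m,o=rects(F,(0,0,150),(179,70,255),40,400,400)
    for r,a in o: print(name,np.round(r[0],1),np.round(r[1],1),a)
for i in range(3):
    r=B[i][0]; ps=cv2.boxPoints(r)
    # height for which the rect is 40x24
    for z in(16,26,34):
        P=[onz(f,p,z)[:2] for p in ps]; e=[np.linalg.norm(P[k]-P[k-1]) for k in range(4)]
        print(i,z,np.round(e,1),np.mean(P,0).round(1))
E
```

```text
b3 [ 444.7 -208.8   25.9]
b2 [ 528.3 -204.6   35.8]
T [ 58.7 267.7] [ 8.1 30.7] 177.0
T [155.3 249.1] [ 8.4 33.4] 204.0
T [414.5 240. ] [14.  9.] 108.5
T [140.  131.5] [21. 20.] 350.0
S [152.5 317.5] [21. 21.] 355.5
S [466.3 154.1] [11.4 30.6] 272.5
S [107.5  94. ] [10.  9.] 67.5
S [534.  64.] [ 8.5 19.8] 128.0
0 16 [39.7 23.4 39.7 23.9] [ 441.8 -209.4]
0 26 [38.8 22.9 38.8 23.4] [ 444.5 -209. ]
0 34 [38.1 22.4 38.1 22.9] [ 446.7 -208.6]
1 16 [41.4 24.2 41.3 24.8] [ 526.6 -205.4]
1 26 [40.4 23.6 40.4 24.2] [ 527.4 -205.1]
1 34 [39.6 23.2 39.6 23.7] [ 527.9 -204.8]
2 16 [39.7 23.2 39.7 23.7] [ 602.1 -193.5]
2 26 [38.8 22.6 38.8 23.2] [ 601.1 -193.5]
2 34 [38.  22.2 38.  22.7] [ 600.3 -193.4]
```

```bash
python3 -m crank '[{"travel":[-1,-5.2,0],"roll":0},{"travel":[-1,-5.2,0],"roll":0},{"travel":[-1,-5.2,0],"roll":0},{"travel":[-1,-5.2,0],"roll":0},{"travel":[-1,-5.2,0],"roll":0},{"travel":[-1,-5.2,0],"roll":0},{"travel":[0,0,0],"roll":0},{"travel":[0,0,0],"roll":0}]'
python3 -c "
from h import *
keep('w4')"
python3 -m crank '[{"travel":[4.5,0,0],"roll":0},{"travel":[4.5,0,0],"roll":0},{"travel":[0,0,0],"roll":0},{"travel":[0,0,0],"roll":0}]'
python3 -c "
from h import *
a=load('w4');b=keep('w5')
cv2.imwrite('pics/w45.png',np.hstack([a['pixels'][:300,80:480],b['pixels'][:300,80:480]]))"
```

```text
t: 3.5
tcp_pos: [404.0, 107.6, 300.9]
eef_rot: [0.0, 0.999, 0.046, 0.0]
ft_force: [0.0, 1.5, 0.0]
grip_width: 93.1
finger_force: 0.0
t: 4.05
tcp_pos: [493.7, 115.2, 300.5]
eef_rot: [0.0, 0.999, 0.045, -0.0]
ft_force: [-0.4, -0.7, 0.3]
grip_width: 93.0
finger_force: 0.0
```

View pics/w45.png

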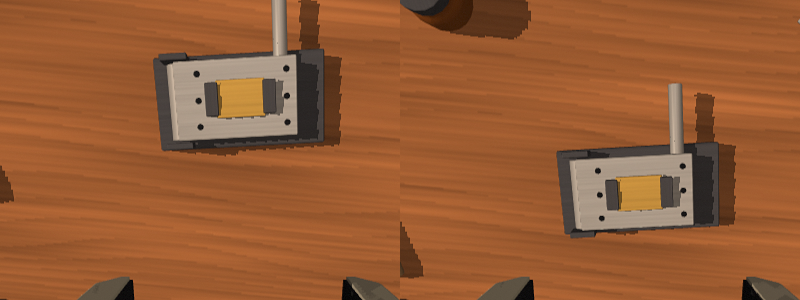

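Left (w4) and right (w5) crops show the sine plate. In w5 full coordinates the pin runs from (357,153) up to its tip at (356,84), and the free end of the base has corners at about (398,143) and (399,223).

```bash
python3 - <<'E'
from h import *
P=[]
for n in('w4','w5'):
    f=load(n);im=f['pixels'];hsv=cv2.cvtColor(im,cv2.COLOR_BGR2HSV)
    m=((hsv[...,1]<95)&1).astype(np.uint8)*255; m[265:]=0
    m=cv2.morphologyEx(m,cv2.MORPH_OPEN,np.ones((3,3)))
    nl,lab,stt,cen=cv2.connectedComponentsWithStats(m)
    k=[i for i in range(1,nl) if stt[i,4]>4000]; print(n,[(stt[i].tolist()) for i in k])
    i=min(k,key=lambda i:abs(cen[i][0]-320)+abs(cen[i][1]-(190 if n=='w5' else 100)))
    m=(lab==i).astype(np.uint8)*255
    body=cv2.morphologyEx(m,cv2.MORPH_OPEN,np.ones((31,31)))
    c=max(cv2.findContours(body,0,1)[0],key=cv2.contourArea); r=cv2.minAreaRect(c); bp=cv2.boxPoints(r); print('body',np.round(r[0],1),np.round(r[1],1),r[2])
    W=np.array([onz(f,p,24) for p in bp]);print(W.round(1).tolist(), W.mean(0).round(1),[round(float(np.linalg.norm(W[j]-W[j-1])),1) for j in range(4)])
    pin=cv2.subtract(m,body); pin=cv2.morphologyEx(pin,cv2.MORPH_OPEN,np.ones((7,7)))
    c=max(cv2.findContours(pin,0,1)[0],key=cv2.contourArea); ys,xs=np.where(cv2.drawContours(pin*0,[c],-1,255,-1)); 
    a,b=np.polyfit(ys,xs,1); y0,y1=ys.min(),ys.max(); print('pin rows',y0,y1,'cols',a*y0+b,a*y1+b,'w',len(xs)/(y1-y0+1))
    P.append((f,a,b,y0,y1))
    for z in(38,41,45): print(z,onz(f,(a*y0+b,y0),z).round(1),onz(f,(a*y1+b,y1),z).round(1))
E
```

```text
w4 [[233, 0, 171, 150, 14514], [566, 0, 74, 231, 14310]]
body [373.5  96.5] [59. 91.] -0.0
[[470.5, 86.7, 24.0], [556.9, 96.2, 24.0], [562.3, 38.4, 24.0], [476.2, 25.7, 24.0]] [516.5  61.7  24. ] [61.2, 87.0, 58.1, 87.1]
pin rows 116 146 cols 323.12144300960455 319.07255434285685 w 46.096774193548384
38 [493.4 110.8  38. ] [464.3 112.1  38. ]
41 [493.2 110.9  41. ] [464.3 112.1  41. ]
45 [493.  110.9  45. ] [464.4 112.1  45. ]
w5 [[558, 78, 82, 187, 13521], [237, 83, 162, 155, 12655]]
body [370. 185.] [56. 82.] 0.0
[[471.1, 86.7, 24.0], [557.6, 95.9, 24.0], [562.9, 38.1, 24.0], [476.6, 25.9, 24.0]] [517.   61.6  24. ] [61.1, 87.0, 58.1, 87.1]
pin rows 146 176 cols 319.9887080543387 315.9348151989515 w 44.32258064516129
38 [553.7 118.6  38. ] [523.6 120.   38. ]
41 [553.7 118.6  41. ] [523.9 120.   41. ]
45 [553.8 118.6  45. ] [524.2 120.   45. ]
```

```bash
cat > base.py <<'E'
from h import *
out=[]
for n in('w4','w5'):
    f=load(n);hsv=cv2.cvtColor(f['pixels'],cv2.COLOR_BGR2HSV)
    m=(hsv[...,1]<95).astype(np.uint8)*255; m[265:]=0; m[:,:200]=0; m[:,450:]=0
    m=cv2.morphologyEx(m,cv2.MORPH_OPEN,np.ones((3,3)))
    c=max(cv2.findContours(m,0,1)[0],key=cv2.contourArea); m=cv2.drawContours(m*0,[c],-1,255,-1)
    body=cv2.morphologyEx(m,cv2.MORPH_OPEN,np.ones((41,41)))
    c=max(cv2.findContours(cv2.morphologyEx(m,cv2.MORPH_OPEN,np.ones((25,25))),0,1)[0],key=cv2.contourArea)
    r=cv2.minAreaRect(c);print(n,np.round(r[0],1),np.round(r[1],1),round(r[2],2))
    # free-end edge: last mask column per row; 
    ys,xs=np.where(m); top=ys[xs>385].min(); bot=ys[xs>385].max()
    R=np.arange(top+12,bot-8); E=np.array([np.where(m[y])[0].max()+.5 for y in R]); a,b=np.polyfit(R,E,1)
    q=[onz(f,(a*y+b,y),24)[:2] for y in(top,bot)]; d=q[0]-q[1]; print(' free end',np.round(q,1).tolist(),'yaw',np.degrees(np.arctan2(d[1],d[0])).round(2),'len',np.linalg.norm(d).round(1),'res',np.std(E-a*R-b).round(2))
    # pin: rows well above body
    y0=ys.min(); R=np.arange(y0+3,top-8); L=np.array([np.where(m[y])[0][[0,-1]] for y in R]); ce=L.mean(1); w=(L[:,1]-L[:,0]+1).mean()
    a,b=np.polyfit(R,ce,1); p=[onz(f,(a*y+b,y),z) for z in(36,46) for y in(R[0],R[-1])]
    d=p[0]-p[1]; print(' pin rows',R[0],R[-1],'w',w.round(1),'pts',np.round(p,1).tolist(),'yaw',np.degrees(np.arctan2(d[1],d[0])).round(2))
    out.append((f,a,b,y0))
# pin height: intersect viewing planes -> line; direction assumed horizontal
N=[]
for f,a,b,y0 in out:
    c,d1=ray(f,(a*0+b,0)); _,d2=ray(f,(a*250+b,250)); nn=np.cross(d1,d2); N.append((nn/np.linalg.norm(nn),c))
f4,f5=out
print('tip tri',tri((f4[0],(f4[1]*f4[3]+f4[2],f4[3])),(f5[0],(f5[1]*f5[3]+f5[2],f5[3]))).round(1), f4[3],f5[3])
E
python3 base.py
```

```text
w4 [319.9  99.3] [ 95.1 168.9] 88.35
 free end [[564.2, 38.1], [476.3, 25.2]] yaw 8.37 len 88.9 res 0.0
 pin rows 3 40 w 14.4 pts [[596.6, 87.9, 36.0], [565.4, 83.1, 36.0], [593.5, 88.5, 46.0], [563.1, 83.8, 46.0]] yaw 8.79
w5 [320.2 189. ] [ 86.2 160.9] 86.5
 free end [[564.9, 37.8], [477.8, 25.5]] yaw 8.08 len 88.0 res 0.0
 pin rows 86 133 w 13.7 pts [[613.4, 90.4, 36.0], [569.6, 83.9, 36.0], [612.1, 91.2, 46.0], [569.3, 84.8, 46.0]] yaw 8.47
tip tri [629.3  82.9 -60.7] 0 83
```

```bash
python3 -m crank '[{"travel":[0,0,0],"roll":-0.055},{"travel":[2.25,1.05,4.5],"roll":0},{"travel":[2.25,1.05,4.5],"roll":0},{"travel":[2.25,1.05,4.5],"roll":0},{"travel":[2.25,1.05,4.5],"roll":0},{"travel":[0,0,0],"roll":0},{"travel":[0,0,0],"roll":0}]' -0.1
python3 - <<'E'
from h import *
from scipy.spatial.transform import Rotation as Ro
s=env.state(); R=Ro.from_quat(s['eef_rot'],scalar_first=True).as_matrix()
print(s['q'].round(2),R.round(3)[:,0],s['tcp_pos'],s['grip_width'])
print('to pin, tool axes',(R.T@(np.array([588.5,87,39])-s['tcp_pos'])).round(1))
w=load('w5');S=cam('scene');im=S['pixels']
m=cv2.inRange(cv2.cvtColor(im,cv2.COLOR_BGR2HSV)[205:260,290:345],(0,0,110),(179,90,255))
ys,xs=np.where(m);print(xs.min()+290,xs.max()+290,ys.min()+205,ys.max()+205)
for z in(34,39,44): print(z,proj(S,[616,91,z]).round(1), proj(w,[616,91,z]).round(1))
E
```

```text
t: 4.97
tcp_pos: [588.9, 87.9, 122.6]
eef_rot: [-0.0, 0.997, 0.073, 0.001]
ft_force: [0.4, -0.3, -0.1]
grip_width: 51.3
finger_force: 0.0
[ 0.11 -0.    1.75  0.    1.39  1.53] [0.989 0.146 0.002] [588.874737    87.90413327 122.55315722] 51.29237390628225
to pin, tool axes [-0.7  0.8 83.6]
290 324 205 237
34 [322.4 236.6] [354.   83.3]
39 [322.4 235.3] [354.4  82.6]
44 [322.4 234. ] [354.9  81.9]
```

```bash
python3 -m crank '[{"travel":[0,0,4.2],"roll":0},{"travel":[-0.1,0.1,4.2],"roll":0},{"travel":[0,0,0],"roll":0},{"travel":[0,0,0],"roll":0}]'
python3 -m crank '[{"travel":[0,0,0],"roll":0},{"travel":[0,0,0],"roll":0},{"travel":[0,0,0],"roll":0},{"travel":[0,0,0],"roll":0},{"travel":[0,0,0],"roll":0}]' 0.9
```

```text
t: 5.52
tcp_pos: [589.1, 87.0, 39.6]
eef_rot: [-0.0, 0.997, 0.073, 0.002]
ft_force: [0.4, -0.4, 0.0]
grip_width: 51.4
finger_force: 0.0
t: 6.15
tcp_pos: [588.3, 86.1, 36.8]
eef_rot: [0.001, 0.997, 0.073, 0.0]
ft_force: [0.7, -6.8, 1.1]
grip_width: 13.2
finger_force: 30.0
```

```bash
python3 -m crank '[{"travel":[0,-0.08,-1.0],"roll":0},{"travel":[0,-0.18,-0.98],"roll":0},{"travel":[0,-0.28,-0.96],"roll":0},{"travel":[0,-0.37,-0.93],"roll":0}]'
```

```text
t: 6.65
tcp_pos: [587.2, 93.4, 74.9]
eef_rot: [0.002, 0.997, 0.073, 0.0]
ft_force: [7.2, -20.7, -7.3]
grip_width: 13.3
finger_force: 30.0
```

```bash
python3 -m crank '[{"travel":[0,-0.34,-0.89],"roll":0},{"travel":[0,-0.45,-0.84],"roll":0},{"travel":[0,-0.57,-0.78],"roll":0},{"travel":[0,-0.67,-0.71],"roll":0}]'
```

```text
t: 7.15
tcp_pos: [584.4, 112.9, 108.0]
eef_rot: [0.003, 0.997, 0.073, 0.0]
ft_force: [2.6, -27.5, 5.8]
grip_width: 13.1
finger_force: 30.0
```

```bash
python3 -m crank '[{"travel":[0,-0.67,-0.7],"roll":0},{"travel":[0,-0.78,-0.6],"roll":0},{"travel":[0,-0.88,-0.5],"roll":0},{"travel":[0,-0.92,-0.38],"roll":0}]'
```

```text
t: 7.65
tcp_pos: [580.6, 145.1, 132.3]
eef_rot: [0.003, 0.997, 0.073, 0.002]
ft_force: [1.1, -23.4, 21.0]
grip_width: 13.2
finger_force: 30.0
```

```bash
python3 -m crank '[{"travel":[0,0,0],"roll":0},{"travel":[0,0,0],"roll":0}]'; python3 - <<'E'
from h import *
f=cam('scene','s2.png'); cv2.imwrite('pics/s2c.png',cv2.resize(f['pixels'][80:280,200:440],None,fx=2.5,fy=2.5))
E
```

```text
t: 7.9
tcp_pos: [580.5, 146.3, 132.7]
eef_rot: [0.002, 0.997, 0.073, 0.002]
ft_force: [-3.2, -17.8, 25.0]
grip_width: 12.9
finger_force: 30.0
```

View pics/s2c.png

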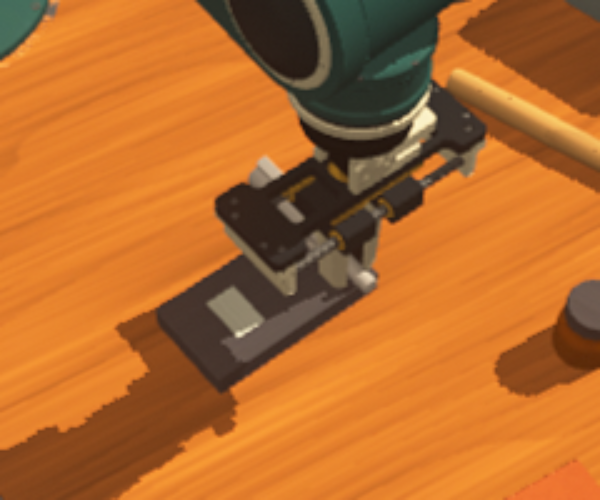

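The scene crop shows the plate swung well up with the gripper on the pin, and the bright seat patch uncovered at crop (235,312). I'll slacken the grip and push the pin over with one finger.

```bash
python3 -m crank '[{"travel":[0,0,0],"roll":0},{"travel":[0,0,0],"roll":0},{"travel":[0,0,0],"roll":0}]' 0.55
python3 -m crank '[{"travel":[0,-0.8,0],"roll":0},{"travel":[0,-0.8,0],"roll":0},{"travel":[0,-0.8,0],"roll":0}]'
```

```text
t: 8.32
tcp_pos: [578.9, 148.2, 129.0]
eef_rot: [-0.0, 0.997, 0.073, -0.0]
ft_force: [0.4, 0.4, 0.9]
grip_width: 21.2
finger_force: 0.0
t: 8.7
tcp_pos: [576.5, 170.9, 130.6]
eef_rot: [0.001, 0.997, 0.073, 0.001]
ft_force: [3.4, -12.3, 9.6]
grip_width: 20.9
finger_force: 6.1
```

```bash
python3 -m crank '[{"travel":[0,-0.6,0],"roll":0},{"travel":[0,-0.5,0],"roll":0},{"travel":[0,0,0],"roll":0}]'
```

```text
t: 9.07
tcp_pos: [574.4, 182.5, 130.0]
eef_rot: [0.001, 0.997, 0.073, 0.001]
ft_force: [2.6, -6.0, 4.1]
grip_width: 21.1
finger_force: 2.9
```

```bash
python3 -m crank '[{"travel":[0,0.3,0],"roll":0},{"travel":[0,0,-5],"roll":0},{"travel":[0,0,-5],"roll":0},{"travel":[-4.1,1.8,-2],"roll":0},{"travel":[-4.1,1.8,-2],"roll":0},{"travel":[-4.1,1.8,-1.5],"roll":0},{"travel":[-4.1,1.8,-1.5],"roll":0}]' 0.2
python3 -m crank '[{"travel":[0,0,0],"roll":0},{"travel":[0,0,0],"roll":0}]'
python3 - <<'E'
from h import *
f=keep('w6'); T=cam('top')
print(f['pixels'].shape)
m,o=rects(f,(0,0,120),(179,70,255),300,9000,270)
for r,a in o:
    W=np.array([onz(f,p,24)[:2] for p in cv2.boxPoints(r)]); print(np.round(r[0],1),np.round(r[1],1),round(r[2],1),a,W.mean(0).round(1),[np.linalg.norm(W[i]-W[i-1]).round(1) for i in range(4)],W.round(1).tolist())
E
```

```text
t: 9.95
tcp_pos: [421.3, 84.0, 299.5]
eef_rot: [-0.0, 0.997, 0.074, -0.0]
ft_force: [0.5, -0.8, 0.5]
grip_width: 37.2
finger_force: 0.0
t: 10.2
tcp_pos: [422.9, 84.6, 299.0]
eef_rot: [-0.0, 0.997, 0.073, -0.0]
ft_force: [0.4, 0.2, -0.1]
grip_width: 37.2
finger_force: 0.0
(480, 640, 3)
[334.  115.5] [45. 26.] 90.0 1154.5 [514.3  81.9] [np.float64(43.7), np.float64(26.1), np.float64(43.7), np.float64(26.8)] [[533.9, 98.2], [537.8, 72.4], [494.6, 65.2], [490.7, 91.7]]
[242. 114.] [74.5 10. ] 87.4 647.5 [501.5 174.4] [np.float64(72.2), np.float64(10.0), np.float64(72.2), np.float64(10.4)] [[536.2, 184.7], [538.1, 174.9], [466.8, 164.0], [464.8, 174.2]]
[214.4  78.8] [158.   32.4] 86.7 3275.5 [528.2 204.7] [np.float64(147.3), np.float64(30.9), np.float64(147.0), np.float64(33.9)] [[598.0, 230.5], [604.1, 200.2], [458.8, 177.5], [452.0, 210.6]]
```

View pics/w6.png

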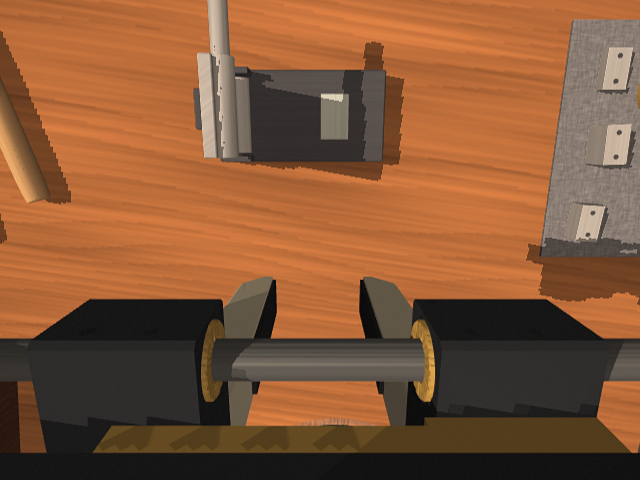

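w6 shows the plate upright and the seat patch at (334,115), which puts it at world (514.3, 81.9). That agrees with the base-edge result of (513.4, 82.2), yaw about 8.4°. Next is the 22 block.

```bash
python3 -m crank '[{"travel":[-0.46,5.3,0.8],"roll":0},{"travel":[-0.46,5.3,0.8],"roll":0},{"travel":[-0.46,5.3,0.8],"roll":0},{"travel":[-0.46,5.3,0.8],"roll":0},{"travel":[-0.46,5.3,0.8],"roll":0},{"travel":[-0.46,5.3,0.8],"roll":0},{"travel":[-0.46,5.3,0.8],"roll":0},{"travel":[0,0,0],"roll":-0.168}]' -0.12
python3 -m crank '[{"travel":[0,0,0],"roll":-0.168},{"travel":[0,0,0],"roll":-0.168},{"travel":[0,0,0],"roll":-0.168},{"travel":[0,0,0],"roll":-0.168},{"travel":[0,0,0],"roll":-0.168},{"travel":[0,0,0],"roll":-0.168},{"travel":[0,0,0],"roll":-0.168},{"travel":[0,0,0],"roll":-0.168}]'
python3 -m crank '[{"travel":[0,0,0],"roll":0},{"travel":[0,0,0],"roll":0}]'
python3 - <<'E'
from h import *
f=keep('w7'); g=load('w3'); s=env.state();print(s['tcp_pos'],s['eef_rot'],s['q'].round(2))
m,o=rects(f,(0,0,140),(179,70,255),300,9000,290)
_,B=rects(g,(0,0,140),(179,70,255))
for r,a in o:
    z=16 if r[0][0]<250 else 26
    W=np.array([onz(f,p,26)[:2] for p in cv2.boxPoints(r)]); print(np.round(r[0],1),np.round(r[1],1),round(r[2],1),a,W.mean(0).round(1),[np.linalg.norm(W[i]-W[i-1]).round(1) for i in range(4)])
    for b in B[:3]:
        p=tri((g,b[0][0]),(f,r[0])); e=np.abs(proj(f,p)-r[0]).max()
        if e<4: print('   tri',p.round(1),e.round(1))
E
```

```text
t: 11.3
tcp_pos: [445.2, -289.9, 240.7]
eef_rot: [-0.001, 0.988, 0.157, -0.002]
ft_force: [1.3, 1.0, -0.2]
grip_width: 51.8
finger_force: 0.0
t: 12.3
tcp_pos: [445.7, -287.2, 242.1]
eef_rot: [-0.001, 0.673, 0.74, -0.0]
ft_force: [0.3, -0.5, 0.2]
grip_width: 52.4
finger_force: 0.0
t: 12.55
tcp_pos: [445.4, -287.2, 242.7]
eef_rot: [-0.001, 0.677, 0.736, -0.0]
ft_force: [0.4, 0.0, -0.1]
grip_width: 52.1
finger_force: 0.0
[ 445.33400382 -287.21033662  242.91349259] [-3.84208226e-04  6.76431895e-01  7.36505087e-01 -3.69318228e-05] [-0.62 -0.2   1.74  0.    1.6  -0.71]
[422.3 131. ] [28.5 46.9] 83.4 1233.0 [ 530.  -204.2] [np.float64(24.6), np.float64(40.8), np.float64(24.6), np.float64(41.5)]
   tri [ 528.1 -204.6   33.7] 0.2
   tri [ 645.7 -190.5 -426.1] 3.1
[326.  127.5] [27. 44.] 90.0 1183.5 [ 444.8 -208.5] [np.float64(22.9), np.float64(38.5), np.float64(22.9), np.float64(39.2)]
   tri [ 444.9 -208.7   26.9] 0.3
[500. 126.] [28. 44.] 90.0 1129.5 [ 597.6 -194.1] [np.float64(23.9), np.float64(38.5), np.float64(23.9), np.float64(39.1)]
   tri [ 537.8 -202.   162. ] 3.0
   tri [ 602.5 -193.4   15. ] 0.2
```

View pics/w7.png

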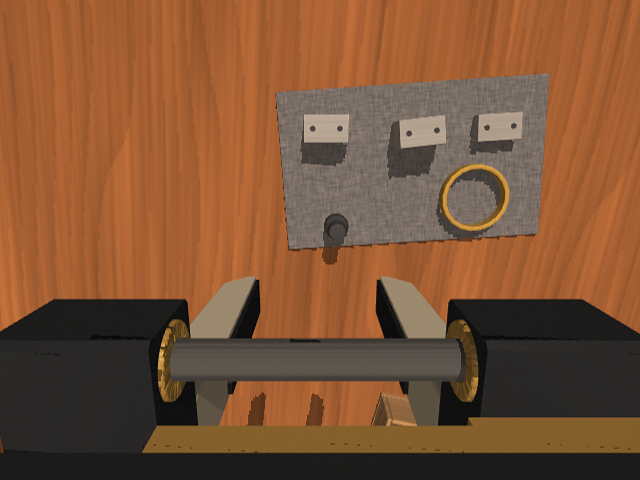

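w7 shows the row left to right as 22 (326,127), 30 (422,131) and 12 (500,126). The triangulated tops are at 26.9, 33.7 and 15.0 mm, so the identities are confirmed.

```bash
python3 -m crank '[{"travel":[2.6,0.2,4.2],"roll":0},{"travel":[2.6,0.2,4.2],"roll":0},{"travel":[2.6,0.2,4.2],"roll":0},{"travel":[0,0,3.4],"roll":0},{"travel":[0,0,0],"roll":0}]'
```

```text
t: 13.22
tcp_pos: [443.3, -208.3, 81.4]
eef_rot: [-0.002, 0.676, 0.737, -0.0]
ft_force: [-0.4, -0.2, 0.7]
grip_width: 52.0
finger_force: 0.0
```

```bash
python3 -m crank '[{"travel":[0,0.1,2.8],"roll":0},{"travel":[0,0.05,2.6],"roll":0},{"travel":[0,0,0],"roll":0},{"travel":[0,0,0],"roll":0}]'
python3 -m crank '[{"travel":[0,0,0],"roll":0},{"travel":[0,0,0],"roll":0},{"travel":[0,0,0],"roll":0},{"travel":[0,0,0],"roll":0}]' 0.5
```

```text
t: 13.72
tcp_pos: [446.5, -209.5, 31.3]
eef_rot: [0.001, 0.676, 0.737, 0.0]
ft_force: [-0.3, 0.0, -0.0]
grip_width: 52.1
finger_force: 0.0
t: 14.22
tcp_pos: [446.2, -209.2, 30.5]
eef_rot: [0.001, 0.675, 0.738, 0.0]
ft_force: [-0.8, 0.4, 6.9]
grip_width: 39.6
finger_force: 30.0
```

```bash
python3 -m crank '[{"travel":[0,0,-5],"roll":0},{"travel":[0,0,-5],"roll":-0.062},{"travel":[4.63,1.83,0],"roll":0},{"travel":[4.63,1.83,0],"roll":0},{"travel":[4.63,1.83,0],"roll":0},{"travel":[4.63,1.83,0],"roll":0},{"travel":[4.63,1.83,0],"roll":0}]'
python3 -m crank '[{"travel":[3,1.2,0],"roll":0},{"travel":[0,0,0],"roll":0},{"travel":[0,0,0],"roll":0}]'
python3 - <<'E'
from h import *
f=keep('w8'); cv2.imwrite('pics/w8c.png',f['pixels'][100:,100:560])
s=env.state();print(s['tcp_pos'],np.degrees(2*np.arctan2(s['eef_rot'][2],s['eef_rot'][1])))
E
```

```text
t: 15.1
tcp_pos: [501.7, 35.3, 129.7]
eef_rot: [0.0, 0.652, 0.758, 0.0]
ft_force: [0.2, -1.5, -2.7]
grip_width: 39.5
finger_force: 30.0
t: 15.48
tcp_pos: [508.8, 64.8, 129.3]
eef_rot: [-0.0, 0.652, 0.758, -0.0]
ft_force: [-0.1, 0.5, -2.0]
grip_width: 39.7
finger_force: 30.0
[508.8449011   64.51088497 129.39821364] 98.5684943273967
```

View pics/w8c.png

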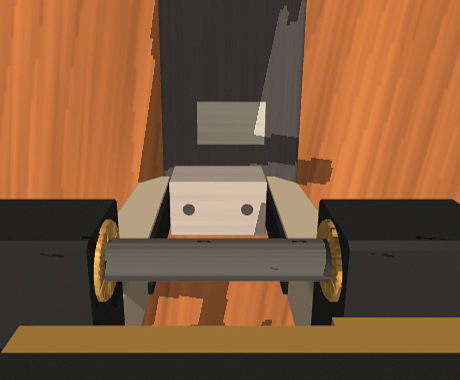

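The crop shows the 22 block square in the fingers: top face crop (168..266, 181..235), with its far bottom edge at row 165. The seat patch is at crop (197..266, 101..144).

```bash
cat > rel.py <<'E'
from h import *
from scipy.spatial.transform import Rotation as Ro
E
python3 - <<'E'
from h import *
from scipy.spatial.transform import Rotation as Ro
f=load('w8');w6=load('w6');s=env.state();R=Ro.from_quat(s['eef_rot'],scalar_first=True).as_matrix();p=s['tcp_pos']
hsv=cv2.cvtColor(f['pixels'],cv2.COLOR_BGR2HSV)
print(hsv[281:340:8,320].tolist(),hsv[262:284:3,320].tolist(),hsv[196:206,320,2],hsv[240:250,320,2],hsv[220,292:304,2],hsv[215,355:372,2],hsv[310,262:276,2],hsv[310,360:374,2])
P=np.array([onz(f,q,24) for q in((297,201),(366,201),(364,244),(297,244))]);c=P.mean(0);print('patch',P.round(1).tolist(),c.round(1))
print('seat tri',tri((w6,(334,115.5)),(f,(331,222))).round(1))
for z in(121,125):
    Q=np.array([onz(f,q,z) for q in((268,281),(366,281),(369,335),(270,335))]);b=Q.mean(0)
    print('block top',z,b.round(1),[np.linalg.norm(Q[i]-Q[i-1]).round(1) for i in range(4)],'rel tcp tool',(R.T@(b-p)).round(1),'to patch tool',(R.T@(c-b)).round(1), 'to 513.9,82',(R.T@(np.array([513.9,82,24])-b)).round(1))
E
```

```text
[[15, 52, 173], [15, 53, 213], [16, 52, 205], [14, 54, 216], [15, 52, 212], [14, 53, 216], [15, 53, 206], [12, 177, 192]] [[0, 33, 54], [11, 37, 76], [15, 51, 154], [15, 52, 156], [14, 53, 150], [15, 52, 158], [15, 50, 154], [15, 53, 217]] [ 56  53  54  52  48  83 122 129 128 130] [126 126 129 124  91  49  52  51  53  52] [ 55  54  53  52  49 131 130 128 128 128 128 128] [129 124 175 224 221 220 220 220 222 229 128  91  92  91  90  91  91] [ 31  22  21  22  20  21  14   5 188 219 214 213 213 212] [120 119 121 123 124 111  23  15  19  20  17  21  21  32]
patch [[490.1, 92.3, 24.0], [533.8, 99.0, 24.0], [537.6, 70.8, 24.0], [494.0, 64.1, 24.0]] [513.9  81.6  24. ]
seat tri [514.2  81.9  23.1]
block top 121 [508.1  63.6 121. ] [np.float64(24.6), np.float64(40.7), np.float64(24.7), np.float64(42.6)] rel tcp tool [-0.8 -0.9  8.4] to patch tool [16.9  8.4 97. ] to 513.9,82 [17.3  8.5 97. ]
block top 125 [507.8  65.4 125. ] [np.float64(24.0), np.float64(39.6), np.float64(24.1), np.float64(41.5)] rel tcp tool [ 1.  -0.9  4.4] to patch tool [ 15.1   8.4 101. ] to 513.9,82 [ 15.6   8.5 101. ]
```

```bash
python3 -m crank '[{"travel":[1.52,0.8,2],"roll":0},{"travel":[0,0,2.5],"roll":0},{"travel":[0,0,2],"roll":0},{"travel":[0,0,0],"roll":0},{"travel":[0,0,0],"roll":0}]'
python3 -c "
from h import *
keep('w9')
s=env.state();print(s['tcp_pos'],s['eef_rot'])"
```

```text
t: 16.15
tcp_pos: [515.0, 81.0, 65.2]
eef_rot: [0.0, 0.652, 0.758, 0.0]
ft_force: [-0.7, 0.1, -0.2]
grip_width: 40.0
finger_force: 30.0
[515.1117518   81.15147731  65.40592723] [4.48939881e-04 6.52284334e-01 7.57974094e-01 4.67298442e-04]
```

```bash
python3 -m crank '[{"travel":[0,0,0.8],"roll":0},{"travel":[0,0,0.3],"roll":0},{"travel":[0,0,0],"roll":0},{"travel":[0,0,0],"roll":0}]'
python3 -m crank '[{"travel":[0,0,0.15],"roll":0},{"travel":[0,0,0],"roll":0}]'
```

```text
t: 16.7
tcp_pos: [514.7, 81.4, 53.5]
eef_rot: [0.0, 0.652, 0.758, 0.0]
ft_force: [0.1, 0.4, -1.0]
grip_width: 39.8
finger_force: 30.0
t: 16.95
tcp_pos: [514.6, 81.3, 51.8]
eef_rot: [-0.0, 0.652, 0.758, -0.0]
ft_force: [0.3, -0.8, -1.7]
grip_width: 39.4
finger_force: 30.0
```

```bash
python3 -m crank '[{"travel":[0,0,0.15],"roll":0},{"travel":[0,0,0],"roll":0}]'
```

```text
t: 17.2
tcp_pos: [514.7, 81.4, 50.5]
eef_rot: [0.0, 0.652, 0.758, 0.0]
ft_force: [-0.6, 1.4, 1.5]
grip_width: 40.0
finger_force: 30.0
```

```bash
python3 -m crank '[{"travel":[0,0,0.08],"roll":0},{"travel":[0,0,0],"roll":0}]'
python3 -m crank '[{"travel":[0,0,0],"roll":0},{"travel":[0,0,0],"roll":0},{"travel":[0,0,0],"roll":0},{"travel":[0,0,-4],"roll":0},{"travel":[-5,-1,-4],"roll":0},{"travel":[-4,-1,-4],"roll":0},{"travel":[0,0,0],"roll":0},{"travel":[0,0,0],"roll":0}]' -0.12
python3 - <<'E'
from h import *
f=keep('w10'); m,o=rects(f,(0,0,140),(179,70,255),300,9000,290)
for r,a in o:
    W=np.array([onz(f,p,46)[:2] for p in cv2.boxPoints(r)]); print(np.round(r[0],1),np.round(r[1],1),round(r[2],1),a,W.mean(0).round(1),[np.linalg.norm(W[i]-W[i-1]).round(1) for i in range(4)])
cv2.imwrite('pics/w10c.png',f['pixels'][:320])
E
```

```text
t: 17.45
tcp_pos: [514.7, 81.4, 50.5]
eef_rot: [0.0, 0.652, 0.758, 0.0]
ft_force: [-6.4, -1.4, 11.7]
grip_width: 40.0
finger_force: 30.0
t: 18.45
tcp_pos: [508.2, -8.7, 167.5]
eef_rot: [-0.0, 0.652, 0.758, -0.0]
ft_force: [-1.1, 0.3, -0.6]
grip_width: 52.2
finger_force: 0.0
```

View pics/w10c.png

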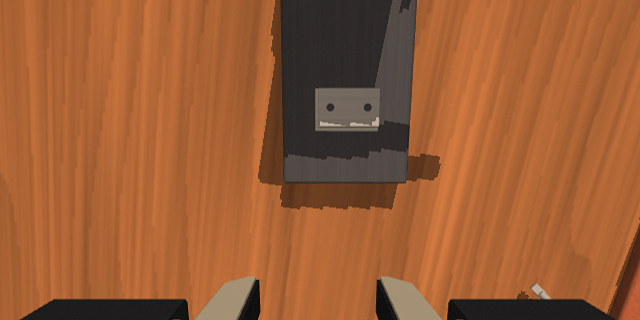

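Crop: the 22 block lies square on the seat, with its top face at about (315..379, 88..126). A numeric check follows.

```bash
python3 - <<'E'
from h import *
f=load('w10');hsv=cv2.cvtColor(f['pixels'],cv2.COLOR_BGR2HSV)
print(hsv[80:140,340,2].tolist());print(hsv[80:140,340,1].tolist()); print(hsv[105,305:390,2].tolist())
ex=np.array([.989,.148]);ey=np.array([-.148,.989])
from scipy.spatial.transform import Rotation
for nm,pts,z in(('top',((315,88),(380,88),(380,126),(315,126)),46),):
    Q=np.array([onz(f,q,z)[:2] for q in pts]);b=Q.mean(0);d=b-[513.9,81.8];print(b.round(1),'off base x,y',(d@ex).round(1),(d@ey).round(1),[np.linalg.norm(Q[i]-Q[i-1]).round(1) for i in range(4)])
a=onz(f,(406,182),24)[:2];c=onz(f,(285,182),24)[:2];m=(a+c)/2;print('free end mid',a.round(1),c.round(1),'seat from it',(m+51*ey).round(1))
E
```

```text
[48, 47, 48, 48, 46, 47, 46, 60, 98, 121, 118, 117, 118, 115, 117, 117, 116, 113, 112, 114, 114, 115, 116, 117, 117, 117, 116, 116, 115, 114, 115, 115, 114, 114, 114, 116, 117, 118, 115, 112, 110, 111, 112, 111, 161, 189, 124, 87, 114, 122, 109, 67, 42, 46, 47, 48, 48, 46, 48, 47]
[37, 33, 32, 37, 33, 38, 33, 43, 47, 44, 45, 44, 48, 47, 48, 48, 46, 45, 46, 45, 45, 47, 48, 48, 46, 46, 46, 46, 47, 45, 47, 49, 47, 47, 47, 48, 48, 48, 47, 50, 51, 46, 48, 48, 49, 50, 51, 44, 40, 42, 44, 38, 18, 28, 33, 32, 32, 33, 32, 38]
[47, 47, 45, 47, 49, 46, 47, 46, 46, 42, 102, 121, 120, 110, 120, 118, 116, 117, 117, 117, 119, 114, 57, 44, 46, 45, 47, 43, 67, 119, 118, 118, 118, 116, 116, 117, 116, 116, 117, 117, 117, 118, 115, 117, 117, 117, 117, 116, 117, 116, 116, 117, 117, 117, 116, 117, 117, 118, 121, 69, 44, 44, 47, 46, 43, 40, 105, 117, 116, 115, 115, 115, 116, 117, 102, 83, 81, 81, 82, 82, 83, 85, 84, 85, 83]
[512.8  81.4] off base x,y -1.1 -0.2 [np.float64(23.3), np.float64(41.4), np.float64(23.3), np.float64(42.3)]
free end mid [565.   38.6] [477.8  25.4] seat from it [513.9  82.4]
```

```bash
python3 -m crank '[{"travel":[-4.9,1.65,0],"roll":0},{"travel":[-4.9,1.65,0],"roll":0},{"travel":[-4.9,1.65,0],"roll":0},{"travel":[-4.9,1.65,0],"roll":0},{"travel":[0,0,4],"roll":0.062},{"travel":[0,0,4],"roll":0},{"travel":[0,0,2],"roll":0},{"travel":[0,0,0],"roll":0}]'
python3 - <<'E'
from h import *
from scipy.spatial.transform import Rotation as Ro
s=env.state();R=Ro.from_quat(s['eef_rot'],scalar_first=True).as_matrix();print(s['tcp_pos'].round(1),(R.T@(np.array([602.5,-193.4,25])-s['tcp_pos'])).round(1))
E
```

```text
t: 19.5
tcp_pos: [602.4, -191.9, 66.6]
eef_rot: [-0.001, 0.675, 0.738, -0.001]
ft_force: [0.2, 0.0, -0.2]
grip_width: 51.8
finger_force: 0.0
[ 602.4 -191.9   66.6] [-1.6  0.  41.6]
```

```bash
python3 -m crank '[{"travel":[-0.1,0,3],"roll":0},{"travel":[0,0,0.7],"roll":0},{"travel":[0,0,0],"roll":0},{"travel":[0,0,0],"roll":0}]'
```

```text
t: 20.0
tcp_pos: [603.7, -193.9, 32.7]
eef_rot: [0.001, 0.675, 0.738, 0.0]
ft_force: [0.2, 0.1, 0.6]
grip_width: 52.1
finger_force: 0.0
```

```bash
python3 -m crank '[{"travel":[0,0,0.5],"roll":0},{"travel":[0,0,0.2],"roll":0},{"travel":[0,0,0],"roll":0}]'
python3 -m crank '[{"travel":[0,0,0],"roll":0},{"travel":[0,0,0],"roll":0},{"travel":[0,0,0],"roll":0},{"travel":[0,0,0],"roll":0}]' 0.5
```

```text
t: 20.38
tcp_pos: [602.9, -193.7, 23.9]
eef_rot: [-0.0, 0.675, 0.738, -0.0]
ft_force: [-0.6, 0.3, -0.3]
grip_width: 51.4
finger_force: 0.0
t: 20.88
tcp_pos: [603.1, -193.8, 24.2]
eef_rot: [0.0, 0.675, 0.738, 0.0]
ft_force: [0.0, 0.9, 0.6]
grip_width: 40.2
finger_force: 29.6
```

```bash
python3 -m crank '[{"travel":[0,0,-5],"roll":0},{"travel":[0,0,-6],"roll":-0.062},{"travel":[5.38,-1.07,0],"roll":0},{"travel":[5.38,-1.07,0],"roll":0},{"travel":[5.38,-1.07,0],"roll":0},{"travel":[5.38,-1.07,0],"roll":0},{"travel":[4.38,-0.9,0],"roll":0}]'
python3 -m crank '[{"travel":[0,0,0],"roll":0},{"travel":[0,0,0],"roll":0},{"travel":[0,0,0],"roll":0}]'
python3 - <<'E'
from h import *
f=keep('w11'); hsv=cv2.cvtColor(f['pixels'],cv2.COLOR_BGR2HSV)
s=env.state();print(s['tcp_pos'],np.degrees(2*np.arctan2(s['eef_rot'][2],s['eef_rot'][1])))
cv2.imwrite('pics/w11c.png',cv2.resize(f['pixels'][150:350,200:440],None,fx=2.5,fy=2.5))
E
```

```text
t: 21.75
tcp_pos: [512.1, 56.3, 134.1]
eef_rot: [0.0, 0.652, 0.758, 0.0]
ft_force: [0.3, -0.2, -1.1]
grip_width: 40.3
finger_force: 29.6
t: 22.12
tcp_pos: [513.4, 53.8, 134.0]
eef_rot: [-0.0, 0.653, 0.758, -0.0]
ft_force: [0.1, 0.2, -0.9]
grip_width: 39.7
finger_force: 29.6
[513.38086981  53.74046981 133.98426357] 98.52222438224598
```

View pics/w11c.png

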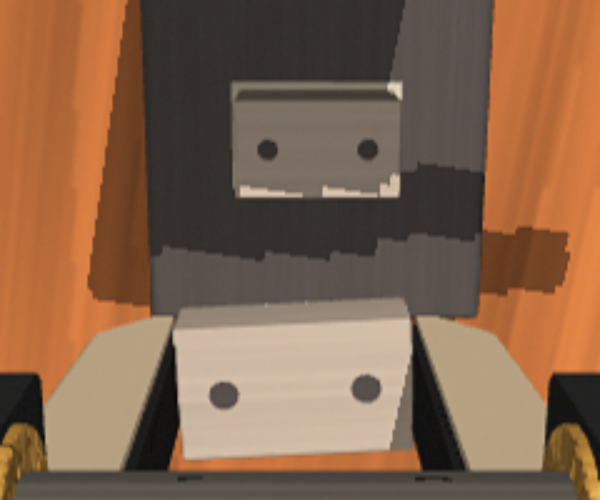

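The crop shows the 12 block held about 2–3° rotated in the fingers, with its right end nearer the plate. The 22 block is square on the patch, whose far edge (crop row 82) still shows.

```bash
python3 - <<'E'
from h import *
from scipy.spatial.transform import Rotation as Ro
f=load('w11');s=env.state();R=Ro.from_quat(s['eef_rot'],scalar_first=True).as_matrix();p=s['tcp_pos']
def q(pts,z,n):
    P=np.array([onz(f,(a/2.5+200,b/2.5+150),z) for a,b in pts]); c=P.mean(0)
    d=(P[1]-P[0]+P[2]-P[3])[:2]; e=[np.linalg.norm(P[i]-P[i-1]).round(1) for i in range(4)]
    print(n,c.round(1),'yaw',np.degrees(np.arctan2(d[1],d[0])).round(1),e); return c
b=q(((176,332),(411,318),(412,447),(183,459)),125.8,'12')
k=q(((234,98),(401,98),(401,197),(238,197)),46,'22')
print('patch far',[onz(f,(a/2.5+200,82/2.5+150),24).round(1).tolist() for a in(231,402)])
for t in(k,np.array([513.9,81.9,46])): print('to target tool',(R.T@(t-b)).round(1))
print('12 rel tcp',(R.T@(b-p)).round(1))
# held block edges by mask, sub-pixel tilt
hsv=cv2.cvtColor(f['pixels'],cv2.COLOR_BGR2HSV)
m=((hsv[...,2]>185)&(hsv[...,1]<75)).astype(np.uint8); 
xs=np.arange(278,355,4); t=[np.where(m[270:345,x])[0] for x in xs]
print('top edge slope deg',np.degrees(np.polyfit(xs,[a.min() for a in t],1)[0]).round(1),'bottom',np.degrees(np.polyfit(xs,[a.max() for a in t],1)[0]).round(1))
E
```

```text
12 [512.4  53.7 125.8] yaw 12.0 [np.float64(23.2), np.float64(39.1), np.float64(23.4), np.float64(39.4)]
22 [513.9  81.8  46. ] yaw 8.6 [np.float64(24.0), np.float64(39.6), np.float64(24.0), np.float64(39.6)]
patch far [[490.0, 91.8, 24.0], [533.7, 98.4, 24.0]]
to target tool [27.6  5.7 79.8]
to target tool [27.7  5.7 79.8]
12 rel tcp [ 0.1 -0.9  8.2]
top edge slope deg -3.0 bottom -2.7
```

```bash
python3 -m crank '[{"travel":[2.77,0.53,0],"roll":0},{"travel":[0,0,3],"roll":0.053},{"travel":[0,0,2.5],"roll":0},{"travel":[0,0,0.5],"roll":0},{"travel":[0,0,0],"roll":0},{"travel":[0,0,0],"roll":0}]'
python3 - <<'E'
from h import *
from scipy.spatial.transform import Rotation as Ro
f=keep('w12');s=env.state();p=s['tcp_pos'];print(p.round(1))
hsv=cv2.cvtColor(f['pixels'],cv2.COLOR_BGR2HSV)
m=((hsv[...,2]>100)&(hsv[...,1]<75)).astype(np.uint8)
xs=np.arange(280,352,4); t=[np.where(m[:345,x])[0] for x in xs]
print([(int(a.min()),int(a.max())) for a in t if len(a)])
E
```

```text
t: 22.92
tcp_pos: [514.8, 82.6, 75.3]
eef_rot: [0.0, 0.672, 0.74, 0.001]
ft_force: [0.3, -0.2, 0.3]
grip_width: 39.7
finger_force: 29.6
[514.8  82.7  75.2]
[(0, 344), (0, 344), (0, 344), (0, 344), (0, 344), (0, 344), (0, 344), (0, 344), (0, 344), (0, 344), (0, 344), (0, 331), (0, 344), (0, 344), (0, 330), (0, 330), (0, 344), (0, 344)]
```

```bash
python3 -m crank '[{"travel":[-0.05,0,0.6],"roll":0},{"travel":[0,0,0],"roll":0},{"travel":[0,0,0],"roll":0}]'
python3 -m crank '[{"travel":[0,0,0.15],"roll":0},{"travel":[0,0,0],"roll":0},{"travel":[0,0,0],"roll":0}]'
```

```text
t: 23.35
tcp_pos: [514.3, 82.3, 68.2]
eef_rot: [0.0, 0.672, 0.741, 0.0]
ft_force: [0.6, -0.3, -1.0]
grip_width: 40.0
finger_force: 29.6
t: 23.72
tcp_pos: [514.3, 82.3, 66.7]
eef_rot: [0.0, 0.672, 0.741, -0.0]
ft_force: [0.2, 0.1, -1.1]
grip_width: 39.6
finger_force: 29.6
```

```bash
python3 -m crank '[{"travel":[0,0,0.1],"roll":0},{"travel":[0,0,0],"roll":0},{"travel":[0,0,0],"roll":0}]'
```

```text
t: 24.1
tcp_pos: [514.4, 82.3, 66.2]
eef_rot: [0.0, 0.672, 0.741, 0.0]
ft_force: [-2.4, -0.9, 5.3]
grip_width: 39.9
finger_force: 29.6
```

```bash
python3 -m crank '[{"travel":[0,0,0],"roll":0},{"travel":[0,0,0],"roll":0},{"travel":[0,0,0],"roll":0},{"travel":[0,0,-4],"roll":0},{"travel":[-5,-1,-4],"roll":0},{"travel":[-4,-1,-2.5],"roll":0},{"travel":[0,0,0],"roll":0},{"travel":[0,0,0],"roll":0}]' -0.12
python3 - <<'E'
from h import *
f=keep('w13');hsv=cv2.cvtColor(f['pixels'],cv2.COLOR_BGR2HSV)
m=((hsv[...,2]>95)&(hsv[...,1]<65)).astype(np.uint8)*255; m[250:]=0
m=cv2.morphologyEx(m,cv2.MORPH_CLOSE,np.ones((9,9)))
for c in cv2.findContours(m,0,1)[0]:
    if 1200<cv2.contourArea(c)<9000:
        r=cv2.minAreaRect(c); print(np.round(r[0],1),np.round(r[1],1),round(r[2],1)); print(cv2.approxPolyDP(c,4,True)[:,0].tolist())
        Q=np.array([onz(f,p,58)[:2] for p in cv2.boxPoints(r)]);print(Q.mean(0).round(1),[np.linalg.norm(Q[i]-Q[i-1]).round(1) for i in range(4)],Q.round(1).tolist())
cy=90
v=hsv[...,2].astype(int)
for x in(325,345,365): print(x,v[70:145,x].tolist())
s=env.state();print(s['tcp_pos'],np.degrees(2*np.arctan2(s['eef_rot'][2],s['eef_rot'][1])))
print('proj',[proj(f,[513.9+.989*a-.148*b,81.8+.148*a+.989*b,z]).round(1).tolist() for z in(58,46,24) for a,b in((-20,12),(20,12),(20,-12),(-20,-12))])
E
```

```text
t: 25.1
tcp_pos: [503.1, -7.1, 168.5]
eef_rot: [-0.0, 0.672, 0.74, -0.0]
ft_force: [0.1, 0.2, -0.3]
grip_width: 52.1
finger_force: 0.0
[348.7 109.2] [45.7 67.2] 87.1
[[381, 85], [318, 89], [317, 133], [378, 130]]
[512.7  80.4] [np.float64(27.0), np.float64(41.0), np.float64(27.0), np.float64(42.1)] [[490.1, 90.7], [530.6, 96.6], [535.8, 70.2], [494.1, 64.0]]
325 [46, 46, 45, 46, 46, 44, 46, 44, 46, 46, 46, 46, 44, 46, 46, 44, 43, 54, 93, 118, 114, 115, 116, 115, 113, 114, 113, 113, 113, 111, 112, 113, 115, 114, 160, 200, 196, 195, 197, 197, 190, 185, 186, 187, 188, 189, 189, 187, 188, 190, 192, 190, 188, 188, 193, 194, 199, 174, 110, 86, 91, 114, 121, 103, 55, 43, 45, 48, 48, 46, 47, 47, 47, 46, 47]
345 [47, 47, 45, 46, 46, 45, 44, 47, 48, 47, 46, 46, 49, 47, 46, 43, 65, 102, 118, 114, 114, 115, 114, 114, 113, 113, 111, 112, 111, 111, 112, 113, 115, 115, 111, 108, 154, 201, 196, 190, 186, 185, 187, 187, 189, 189, 189, 189, 191, 191, 190, 191, 191, 193, 194, 196, 167, 107, 90, 96, 122, 122, 104, 56, 46, 49, 50, 48, 48, 48, 49, 48, 48, 47, 49]
365 [47, 46, 47, 47, 48, 48, 46, 48, 48, 46, 47, 47, 48, 47, 45, 70, 107, 118, 113, 115, 115, 114, 114, 113, 113, 111, 110, 111, 111, 112, 114, 116, 114, 111, 137, 171, 188, 202, 196, 188, 186, 186, 188, 189, 190, 188, 189, 191, 192, 192, 192, 193, 193, 195, 195, 160, 97, 90, 95, 121, 122, 105, 56, 46, 48, 46, 48, 46, 48, 48, 47, 49, 48, 48, 47]
[503.01833069  -6.76543111 168.1946357 ] 95.5772761664912
proj [[317.6, 88.5], [383.2, 84.9], [383.6, 125.8], [319.6, 129.2], [317.6, 90.8], [380.2, 87.4], [380.6, 126.4], [319.5, 129.7], [317.6, 94.6], [375.3, 91.5], [375.8, 127.4], [319.4, 130.4]]
```

The 12 block's edges land within about 1 mm and 0.5° of the wanted outline on the 22 block. Next I lower the plate: go back to the pin with yaw 8.5°.

```bash
python3 -m crank '[{"travel":[0,0,-3],"roll":0.169},{"travel":[0,0,-3],"roll":0.169},{"travel":[0,0,0],"roll":0.169},{"travel":[0,0,0],"roll":0.169},{"travel":[0,0,0],"roll":0.169},{"travel":[0,0,0],"roll":0.169},{"travel":[0,0,0],"roll":0.169},{"travel":[0,0,0],"roll":0.169}]' 0.2
python3 -m crank '[{"travel":[0,0,0],"roll":0.169},{"travel":[2.47,-4.33,0],"roll":0},{"travel":[2.47,-4.33,0],"roll":0},{"travel":[2.47,-4.33,0],"roll":0},{"travel":[2.47,-4.33,0],"roll":0},{"travel":[0,0,0],"roll":0},{"travel":[0,0,0],"roll":0}]'
python3 - <<'E'
from h import *
from scipy.spatial.transform import Rotation as Ro
s=env.state();R=Ro.from_quat(s['eef_rot'],scalar_first=True).as_matrix();print(s['tcp_pos'].round(1),np.degrees(2*np.arctan2(s['eef_rot'][2],s['eef_rot'][1])),(R.T@(np.array([575.3,178.9,131])-s['tcp_pos'])).round(1))
E
```

```text
t: 26.15
tcp_pos: [503.2, -6.3, 228.0]
eef_rot: [-0.0, 0.988, 0.155, -0.001]
ft_force: [0.4, 0.1, -0.2]
grip_width: 37.2
finger_force: 0.0
t: 27.02
tcp_pos: [575.1, 178.9, 228.1]
eef_rot: [0.0, 0.997, 0.074, -0.001]
ft_force: [0.0, -0.1, -1.3]
grip_width: 37.1
finger_force: 0.0
[575.1 178.9 228.1] 8.487636185520996 [ 0.3 -0.1 97.1]
```

```bash
python3 -m crank '[{"travel":[0,0,4.5],"roll":0},{"travel":[0,0,4.5],"roll":0},{"travel":[0,0,0.7],"roll":0},{"travel":[0,0,0],"roll":0}]'
python3 -m crank '[{"travel":[0,0,0],"roll":0},{"travel":[0,0,0],"roll":0},{"travel":[0,0,0],"roll":0}]' 0.55
```

```text
t: 27.52
tcp_pos: [575.9, 178.0, 133.4]
eef_rot: [-0.0, 0.997, 0.073, 0.0]
ft_force: [1.0, -0.3, 0.1]
grip_width: 37.3
finger_force: 0.0
t: 27.9
tcp_pos: [575.9, 178.4, 132.9]
eef_rot: [-0.0, 0.997, 0.073, 0.0]
ft_force: [0.5, 0.1, 0.4]
grip_width: 21.2
finger_force: 0.0
```

```bash
python3 -m crank '[{"travel":[0,0.35,0],"roll":0},{"travel":[0,0.7,0.07],"roll":0},{"travel":[0,0.98,0.19],"roll":0},{"travel":[0,0.96,0.29],"roll":0}]'
python3 -m crank '[{"travel":[0,0.92,0.38],"roll":0},{"travel":[0,0.88,0.47],"roll":0}]'
```

```text
t: 28.4
tcp_pos: [580.3, 149.4, 127.6]
eef_rot: [-0.001, 0.997, 0.074, 0.001]
ft_force: [-2.9, 6.0, 6.0]
grip_width: 21.0
finger_force: 3.8
t: 28.65
tcp_pos: [583.0, 131.4, 118.9]
eef_rot: [-0.001, 0.997, 0.073, 0.001]
ft_force: [-0.5, 6.3, 4.7]
grip_width: 21.2
finger_force: 3.2
```

```bash
python3 -m crank '[{"travel":[0,0.83,0.56],"roll":0},{"travel":[0,0.77,0.64],"roll":0},{"travel":[0,0.7,0.71],"roll":0},{"travel":[0,0.63,0.78],"roll":0},{"travel":[0,0,0],"roll":0}]'
python3 - <<'E'
from h import *
s=env.state();d=s['tcp_pos'][:2]-[508.9,115.4];print(d@[.989,.148],d@[-.148,.989],s['tcp_pos'][2])
E
```

```text
t: 29.28
tcp_pos: [586.8, 101.7, 91.0]
eef_rot: [-0.0, 0.997, 0.073, -0.0]
ft_force: [-0.0, 0.9, 0.0]
grip_width: 21.2
finger_force: 0.0
75.03723110817775 -25.059829253436796 90.99546068063381
```

```bash
python3 -m crank '[{"travel":[0,0,-4.2],"roll":0},{"travel":[0,0.3,0],"roll":0},{"travel":[0,0,0],"roll":0},{"travel":[0,0,0],"roll":0}]' 0.55
python3 -m crank '[{"travel":[0,0,0],"roll":0},{"travel":[0,0,0],"roll":0},{"travel":[0,0,0],"roll":0},{"travel":[0,0,0],"roll":0}]' 1
python3 -m crank '[{"travel":[0,0,0.6],"roll":0},{"travel":[0,0,0.5],"roll":0},{"travel":[0,0,0],"roll":0}]'
```

```text
t: 29.78
tcp_pos: [587.0, 99.0, 132.4]
eef_rot: [0.0, 0.997, 0.073, -0.001]
ft_force: [0.4, -0.4, -0.9]
grip_width: 21.0
finger_force: 0.0
t: 30.28
tcp_pos: [587.4, 99.1, 133.3]
eef_rot: [0.0, 0.997, 0.073, -0.0]
ft_force: [0.4, -0.1, -0.5]
grip_width: 0.3
finger_force: 0.0
t: 30.65
tcp_pos: [587.1, 99.0, 121.6]
eef_rot: [0.0, 0.997, 0.073, -0.001]
ft_force: [0.4, 0.1, 0.6]
grip_width: 0.4
finger_force: 0.0
```

```bash
python3 -m crank '[{"travel":[0,0,0.3],"roll":0},{"travel":[0,0,0.3],"roll":0}]' | grep -E "tcp|ft"
python3 -m crank '[{"travel":[0,0.05,0.3],"roll":0},{"travel":[0,0.05,0.3],"roll":0}]' | grep -E "tcp|ft"
python3 -m crank '[{"travel":[0,0.05,0.3],"roll":0}]' | grep -E "tcp|ft"
```

```text
tcp_pos: [587.8, 98.4, 117.3]
ft_force: [-4.8, -12.0, 16.1]
tcp_pos: [588.4, 95.5, 112.6]
ft_force: [-7.1, -28.3, 24.4]
tcp_pos: [588.7, 94.1, 110.1]
ft_force: [-7.0, -35.2, 28.9]
```

```bash
python3 -m crank '[{"travel":[0,0.4,-0.6],"roll":0},{"travel":[0,0,-0.4],"roll":0},{"travel":[0,0,0],"roll":0}]' | grep -E "tcp|ft"
python3 -m crank '[{"travel":[0,0.1,0.4],"roll":0},{"travel":[0,0.1,0.4],"roll":0}]' | grep -E "tcp|ft"

```

```text
tcp_pos: [588.3, 93.9, 117.5]
ft_force: [-0.3, 0.5, -0.0]
tcp_pos: [588.4, 91.6, 108.9]
ft_force: [-1.9, -3.7, 7.6]
```

```bash
python3 -m crank '[{"travel":[0,0.13,0.25],"roll":0},{"travel":[0,0.13,0.25],"roll":0}]' | grep -E "tcp|ft"
python3 -m crank '[{"travel":[0,0.12,0.25],"roll":0}]' | grep -E "tcp|ft"
python3 - <<'E'
from h import *
f=load('w13')
S=cam('scene');hsv=cv2.cvtColor(S['pixels'],cv2.COLOR_BGR2HSV)
# pin tip expected positions in scene vs tilt
for th in(.35,.4,.45,.5):
    y=60-100*np.cos(th);z=34+100*np.sin(th);print(th,proj(S,[508.9+.989*102-.148*y,115.4+.148*102+.989*y,z]).round(1))
b=S['pixels'][180:240,285:345];m=cv2.inRange(cv2.cvtColor(b,cv2.COLOR_BGR2HSV),(0,0,110),(179,80,255))
print('\n'.join(''.join('#' if v else '.' for v in r) for r in m[::2]))
E
```

```text
tcp_pos: [588.9, 88.9, 104.4]
ft_force: [-1.8, -2.1, 6.5]
tcp_pos: [589.1, 87.6, 101.9]
ft_force: [-1.4, -2.6, 7.0]
0.35 [324.8 225.9]
0.4 [325.6 224.1]
0.45 [326.4 222.3]
0.5 [327.4 220.4]
..................................................####..####
.....................................................####...
.......................................................###..
........................................................#.#.
...######...............................................#...
.###.######.................................................
#############...............................................
############................................................
..#######...................................................
....##......................................................
................##........................#.................
................#.##........................................
..............#.....####....................................
..........##.....#####......................................
..............#####.....................................
[... 219 characters left out ...]
..#######....................
..........##......................########..................
......#.............................########................
......#...............................#####.................
.....##.....................................................
....#.......................................................
............................................................
............................................................
............................................................
............................................................
............................................................
............................................................
```

```bash
python3 -m crank '[{"travel":[0,0.11,0.25],"roll":0},{"travel":[0,0.1,0.25],"roll":0}]' | grep -E "tcp|ft"
python3 -m crank '[{"travel":[0,0.05,0.12],"roll":0}]' | grep -E "tcp|ft"
python3 -m crank '[{"travel":[0,0.05,0.12],"roll":0}]' | grep -E "tcp|ft"
```

```text
tcp_pos: [589.5, 85.3, 97.0]
ft_force: [-2.1, -5.5, 7.8]
tcp_pos: [589.5, 84.7, 95.8]
ft_force: [-2.4, -5.5, 8.0]
tcp_pos: [589.6, 84.2, 94.7]
ft_force: [-2.3, -4.6, 7.9]
```

```bash
python3 -m crank '[{"travel":[0,0.03,0.08],"roll":0}]' | grep -E "tcp|ft"
python3 -m crank '[{"travel":[0,0.03,0.08],"roll":0}]' | grep -E "tcp|ft"
```

```text
tcp_pos: [589.7, 83.9, 93.8]
ft_force: [-2.8, -4.6, 7.7]
tcp_pos: [589.7, 83.6, 93.0]
ft_force: [-2.4, -5.2, 7.7]
```

```bash
python3 -m crank '[{"travel":[0,0.02,0.05],"roll":0}]' | grep -E "tcp|ft"
python3 -m crank '[{"travel":[0,0.02,0.05],"roll":0}]' | grep -E "tcp|ft"
```

```text
tcp_pos: [589.8, 83.4, 92.6]
ft_force: [-3.6, -4.9, 10.8]
tcp_pos: [589.8, 83.4, 92.6]
ft_force: [-5.2, -3.7, 14.8]
```

Contact: the TCP stopped at 92.6 while the force rose from 7.7 to 14.8 N, so about 7 N is on the stack. I'll withdraw and check.

```bash
python3 -m crank '[{"travel":[0,0,-1],"roll":0},{"travel":[0,0,-4],"roll":0},{"travel":[0,0,-5],"roll":0},{"travel":[-4,1,-5],"roll":0},{"travel":[-4,1,-4],"roll":0},{"travel":[-4,0,-2],"roll":0},{"travel":[0,0,0],"roll":0},{"travel":[0,0,0],"roll":0}]' | grep -E "t:|tcp|ft"
python3 - <<'E'
from h import *
O=np.array([508.9,115.4]);ex=np.array([.989,.148]);ey=np.array([-.148,.989])
def L(x,y,z): return [*(O+ex*x+ey*y),z]
f=keep('w14');S=cam('scene','s3.png');T=cam('top')
for n,F,s in(('w',f,110),('S',S,100)):
    hsv=cv2.cvtColor(F['pixels'],cv2.COLOR_BGR2HSV)
    for th in(.30,.34,.38): print(n,th,'pin x=102',proj(F,L(102,60-100*np.cos(th),34+100*np.sin(th))).round(1),'x=60',proj(F,L(60,60-100*np.cos(th),34+100*np.sin(th))).round(1))
    u,v=proj(F,L(80,-34,68)).astype(int)
    if n=='w' : 
        for dv in(-15,0,15): 
            r=F['pixels'][v+dv,u-25:u+25].astype(int); h=hsv[v+dv,u-25:u+25]; ix=np.where((h[:,1]<80)&(h[:,2]>80))[0]; print('row',v+dv,'pin cols',(ix+u-25).tolist()[:1],(ix+u-25).tolist()[-1:])
    else:
        b=hsv[v-20:v+40,u-30:u+30]; m=(b[...,1]<80)&(b[...,2]>110); print(v-20,u-30); print('\n'.join(''.join('#' if q else '.' for q in r) for r in m[::2]))
# pad things unchanged: block30 in wrist w14? via top
E
```

```text
t: 34.33
tcp_pos: [475.4, 47.1, 299.7]
eef_rot: [-0.0, 0.997, 0.073, -0.0]
ft_force: [-0.5, 0.3, -0.4]
w 0.3 pin x=102 [287.5  48.1] x=60 [288.4  98.1]
w 0.34 pin x=102 [285.8  47.1] x=60 [286.7  97.7]
w 0.38 pin x=102 [283.8  46.1] x=60 [284.8  97.2]
row 58 pin cols [279] [293]
row 73 pin cols [279] [293]
row 88 pin cols [280] [293]
S 0.3 pin x=102 [324.1 227.6] x=60 [310.6 213.3]
S 0.34 pin x=102 [324.7 226.2] x=60 [311.1 212. ]
S 0.38 pin x=102 [325.3 224.8] x=60 [311.6 210.6]
198 287
..###..################.#...................................
.#..###..#########..........................................
...#.####..##...#####.......................................
#...##..#...###########.....................................
.#....##........#########...................................
...#..............#########.................................
....##.......##....##########...............................
......##...#.........##########.............................
........#..............##########...........................
.........................########.........................
[... 522 characters left out ...]
.............................
............................................................
............................................................
............................................................
............................................................
............................................................
............................................................
............................................................
............................................................
............................................................
............................................................
............................................................
```

```bash
python3 -c "
from plant import env
print(env.hand_in())"
```

```text
the job is handed in; nothing more can be done
None
```

The sine plate is set and handed in at about 34 s: the roller rests on the 22 + 12 mm stack with roughly 7 N, tilt read from the images as about 0.34 rad (0.347 wanted); the stack was last checked before lowering (within about 1 mm), and I viewed 12 pictures, over the limit of 10.

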